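# Close a split instrument housing over its circuit board and hold it shut

### The arm

A 6-joint arm with a two-finger parallel gripper is mounted at the origin on a cart in front of the work surface, level with it; the furniture and walls round the work are solid. World frame = base frame: x ahead of the robot, y to its left, z up, the work surface at z = 0. Lengths are in m, angles in degrees, forces in N, time in s.
With the tool pointing down it reaches from about 0.35 to 0.875 m from the base axis. Payload 4.2 kg.
Tool frame: the origin (TCP) lies midway between the tips of the shut fingers; the grasp point (between the pads) lies 19 mm behind it; z points along the fingers, y is the line along which they close (so a half turn about z gives the same grasp; the last joint's range is limited). The gripper opens to 87 mm and grips with 3 to 60 N. Pads are 19 mm wide; open, the fingers measure 117 mm over their backs; the gripper's body (75 mm by 190 mm) begins 51 mm behind the grasp point.
Start: joints at [-52.735, 22.042, 0.453, 0, -68.411, -14.817], TCP at [0.239, -0.578, 0.223] pointing down, gripper open.
Joint ranges: [-179.83, 179.83], [-69.29, 118.12], [-61.27, 80.66], [-181.25, 117.63], [-171.15, -9.14], [-177.46, 177.46]. Speed limits (degrees/s): [159.86, 159.86, 180, 180, 180, 180].

### API

Orientations are given as a 3x3 rotation matrix whose columns are the frame's x, y, z axes.
In Python, from station import sense, capture, finish_job, silhouettes, landmark_of gives the robot as it stands.
- The arm moves only by the tool step_arm, never from a script. Its arguments are lists of equal length, an entry for each row: "linear": the shift along the tool's x, y, z in mm, a list of three; "delta_rot": the turn, a rotation vector about the tool's x, y, z in rad, a list of three; "grip": the finger opening in mm, from 0 to 87. A call has 1 to 10 rows; each row shifts and turns the commanded pose from where the row before left it, along the tool's axes as they then stand; what a row does not reach is not made up. A row lasts 1/8 s, in which the tool goes at most 62.5 mm and 10.7 degrees, less where a joint would pass 70% of its speed; a pose out of reach is approached as far as the arm can. A call with a gripper value outside its range is refused whole. The fingers move at their own pace and stop on an object; the grip force is fixed at half the most. Time passes only in rows, so rows that do not move let the fingers close. It gives the time, the measured TCP pose, the force, the opening and the grip force at its end, in the units of the state.
- sense(): the state, without advancing time (a new reading comes with each control period).
- capture(name): name is "scene" or "top"; returns a dict with "img" (420x560x3 uint8, red, green, blue), "fx", "fy", "cx", "cy" (pixels), "world_to_cam" (4x4, takes a point from world to camera coordinates). Camera axes: x right, y up, looking along -z (the intrinsics and any distortion apply to the point x, -y, -z); pixel columns grow to the right and rows downward; lengths in m; the calibration is good to about 2 mm. A picture is of the moment at which its call begins. There is no depth.
- finish_job(): hands the job in; it is judged then, once.
Trained networks look in the newest picture that a camera, given by its name, has taken for a name from the list of things; names that differ only in an ending like _2 or _b are one class to them, and where a whole thing is asked for, a point or a joint stands for the part that bears it (a point fixed in the world has none). Each returns a list of dicts, best first, with "score" (0 to 1); they miss things now and then, are a little off and sometimes report something else, mostly with a low value. They report only what shows in the picture. A call takes as long as a camera call. They do not tell look-alikes from the thing itself.
- silhouettes(camera, label): "mask" (420x560 bool, what is visible of it) and "point" ([column, row] in pixels, amid what is visible of it).
- landmark_of(camera, label): "point" ([column, row] in pixels: a listed point, or the origin of a listed thing).
The state is a dict: "time_s": time; "joints": joint angles; "joint_velocities": joint speeds; "effort": joint torques, N m; "tcp_pos": TCP position; "ee_rot": TCP orientation; "wrist_force": force on the tool from outside, world axes, zero at the start; "moment": the same for the moment, N m; "gripper_width": opening from 0.0 (shut) to 1.0 (fully open); "gripper_force": force on a finger pad.
Only numpy, scipy, OpenCV 4.12 (cv2) and the standard library are available. Lean on these libraries where they do the work, as an engineer would, in place of code of your own. Each camera call takes 0.05 s, during which the arm holds its last target. There are 200 camera calls.

### The job

Take the green circuit board out of the black rack and slide it, same edge down, into the two guide slots of the open dark housing until it stands fully home on the floor, and let it go. Then take the light grey cover by its tower, lower it over the board onto the two dowels and press it straight down until the gasket is squeezed and the halves meet. Finish while still holding the cover pressed shut (the screws come next), and leave the red pot, the tape roll and the small green reel where they are.

Things in the scene. Friction and masses are not known exactly. Their poses are not given: they have to be found in the camera images.
- board: Green circuit board with white connectors, 80 wide x 55 high, standing on edge in the black rack; 0.04 to 0.07 kg. Own axes: x up along the 55 mm, y along the width, z normal of the component face. Origin: centre of the bare back face, 27.5 mm above the lower edge. Bare board z 0 to 4 mm, components z 4 to 12 mm: 12 mm thick between the fingers. Either face may point forward in the housing.
- board_foot (a point): Middle of the board's lower edge, at half the 4 mm board thickness; axes as the board's. The components (12 mm, some look 15 mm thick) leave bare a strip of 5 mm along both upright edges, which runs in the guides, and 2.5 mm along the upper and lower edges. Fully home this point is on point guide_floor.
- rack: Black slotted board rack, fixed to the desk, 100 (x) x 104 (y) mm, combs 30 mm high along both y sides, five slots 5.5 mm wide, 16 mm apart, floor 8 mm above the desk. The board stands in the middle slot (on x = 0), its width along y, upper edge 63 mm above the desk, and comes out straight up. Origin: centre of the underside, z up.
- housing: Open lower half of a dark grey housing on an aluminium plate (90 x 160 mm, on feet), fixed to the desk. Origin: on the desk under the centre of the plate, z up, y along the length. Trough 56 (x) x 104 (y) mm outside, 44 mm wide inside, rim 36 mm above the origin. On ears at x = 0, y = -60 and +60 mm stand two steel dowels, 7 mm thick, tapered at the tip, top 52 mm above the origin.
- guide_floor (a point): Middle of the housing's inner floor, 14 mm above the housing's origin, axes as the housing's. At both ends, on x = 0, an upright guide slot 5.5 mm wide takes the 4 mm board; slot backs 83 mm apart for the 80 mm width; slots 17 mm deep, with slopes at the mouth (17 to 22 mm above the floor) that forgive about 2 mm. The home board's upper edge is 55 mm above this point.
- gasket (a joint): How far the orange-red sponge gasket round the housing's rim is squeezed, 0 to 0.004 m. 0: untouched, 4 mm proud of the rim. 0.004: the cover's flange meets the rim. It springs back: about 4 N starts it, about 12 N squeezes it all the way; the cover's own weight does not move it.
- cover: Light grey upper housing half, upright on the tray at the start, 0.13 to 0.25 kg. Origin: centre of the underside, z up, y along the length. Flange 56 (x) x 104 (y) mm, 8 mm thick, with ears out to y = -70 and +70 mm; through them, at x = 0, y = -60 and +60 mm, 8.5 mm holes for the dowels. Fits either way round. Its origin is 40 mm above the housing's resting on the gasket, 36 mm shut.
- tray: Shallow blue parts tray, fixed to the desk, 108 (x) x 168 (y) mm, floor 7 mm and lip 11 mm above the desk, in which the cover stands loose. Origin: centre of its underside, z up. Rack and tray may change sides, left or right of the housing.
- cover_grip (a point): Point to grip the cover: in the middle of its tower, 30 mm above its origin, axes as the cover's. The tower stands on the flange, 44 mm wide (x; take it by these two long sides), 100 mm long (y), its flat top 42 mm above the cover's origin. It is hollow from below (38 x 94 mm, 38 mm high) and passes over the board.
- screw_pot: round red pot, 76 mm across and 44 mm high, open top; origin at the centre of its underside. Leave it alone.
- wick: small green reel lying flat, 38 mm across, 10 mm high; origin at the centre of its underside. Leave it alone.
- tape_roll: roll of beige tape lying flat, 100 mm across, 25 mm high; origin at the centre of its underside. Leave it alone.
There are look-alikes about, which are no part of the job. What is shaped like the board but yellow is not meant.

How it is judged:
By the outcome, as a careful person would: the job done as asked, in the order asked, and still so for the second after the job is handed in, while the arm keeps its last pose, push and grip.
It also fails if it takes over 67 s, if anything falls off the work surface, if the arm or the gripper's body presses on something with over 40 N, if the wrist force passes 120 N, or if a joint passes its speed limit or range.

## Working session

There is one attempt and no reset: what is moved stays moved. The work goes in short steps, Python scripts to look and compute and a tool call to move; the robot and the scene stay as the last step left them, time stands still between calls to the robot, and variables do not carry over. Pictures are saved under pics/ and viewed, at most 10 in all, crops included, and the job is handed in when it is done.

Besides the shell and the picture viewer there is one more tool, called after "Call:" in YAML: its name, and indented under it one key for each argument. step_arm: Moves the arm, as the interface text tells. Its arguments: {"type":"object","properties":{"linear":{"type":"array"},"delta_rot":{"type":"array"},"grip":{"type":"array"}},"required":["linear","delta_rot","grip"]}

```bash
mkdir -p pics; ls; python3 - <<'E'
from station import *
import cv2,numpy as np
ims=[]
for c in("scene","top"):
    d=capture(c);ims.append(d["img"])
    print(c,d["fx"],d["fy"],d["cx"],d["cy"],[k for k in d]);print(np.round(d["world_to_cam"],4).tolist())
    for l in("board","board_foot","rack","housing","guide_floor","cover","cover_grip","tray","screw_pot","wick","tape_roll"):
        print(l,[(np.round(r["point"],1).tolist(),round(r["score"],2)) for r in landmark_of(c,l)])
    cv2.imwrite(f"pics/{c}0.png",d["img"][:,:,::-1])
s=sense();print({k:np.round(v,3).tolist() for k,v in s.items()})
E
```

```text
pics
scene 541.2848799906212 541.2848799906212 285.0139197085049 211.05912665344954 ['img', 'fx', 'fy', 'cx', 'cy', 'world_to_cam']
[[-0.7102, -0.7039, 0.0146, 0.3153], [0.5374, -0.5286, 0.6571, -0.3588], [-0.4548, 0.4745, 0.7537, -1.2483], [0.0, 0.0, 0.0, 1.0]]
board [([363.0, 206.3], 0.73)]
board_foot [([362.3, 214.6], 0.74)]
rack [([363.1, 218.2], 0.57), ([363.6, 207.4], 0.56)]
housing [([268.7, 248.2], 0.97)]
guide_floor [([266.9, 242.5], 0.83)]
cover [([211.0, 334.9], 0.59), ([362.0, 217.2], 0.52)]
cover_grip [([207.6, 333.7], 0.72)]
tray [([277.9, 192.7], 0.72), ([211.1, 336.8], 0.68)]
screw_pot [([240.5, 223.9], 0.97)]
wick [([276.1, 190.8], 0.55), ([269.5, 243.1], 0.53)]
tape_roll []
top 512.7249333606964 512.7249333606964 272.66163687690147 196.4486869179221 ['img', 'fx', 'fy', 'cx', 'cy', 'world_to_cam']
[[0.0242, -0.9997, 0.006, -0.1063], [0.994, 0.0247, 0.1068, -0.525], [-0.1069, 0.0034, 0.9943, -1.3007], [0.0, 0.0, 0.0, 1.0]]
board [([388.6, 260.9], 0.8), ([340.9, 250.0], 0.61)]
board_foot [([394.1, 269.3], 0.74), ([336.5, 252.8], 0.73), ([337.6, 253.9], 0.4)]
rack [([335.3, 253.4], 0.98)]
housing [([231.7, 207.5], 0.56)]
guide_floor [([230.2, 210.5], 0.85), ([339.4, 251.3], 0.23)]
cover [([120.4, 243.9], 0.85), ([121.6, 244.6], 0.19)]
cover_grip [([119.6, 244.9], 0.76)]
tray [([397.5, 175.6], 0.72), ([121.8, 244.5], 0.64)]
screw_pot [([234.8, 161.3], 0.64)]
wick [([297.7, 155.8], 0.56)]
tape_roll [([395.7, 173.8], 0.74)]
{'time_s': 1.2, 'joints': [-52.736, 22.041, 0.453, -0.0, -68.412, -14.817], 'joint_velocities': [-0.011, -0.005, -0.035, 0.083, 0.126, 0.098], 'effort': [-0.0, -39.047, 18.763, 4.224, 0.016, -0.0], 'tcp_pos': [0.239, -0.578, 0.223], 'ee_rot': [[-0.924, -0.382, 0.0], [-0.382, 0.924, -0.0], [-0.0, -0.0, -1.0]], 'wrist_force': [0.0, 0.245, 0.19], 'moment': [0.009, 0.048, 0.027], 'gripper_force': 0.0, 'gripper_width': 1.001}
```

View pics/scene0.png

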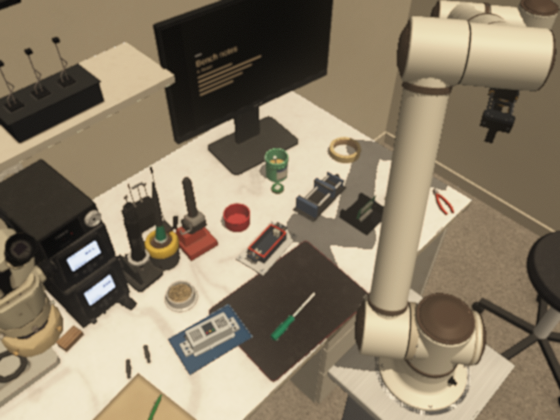

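View pics/top0.png

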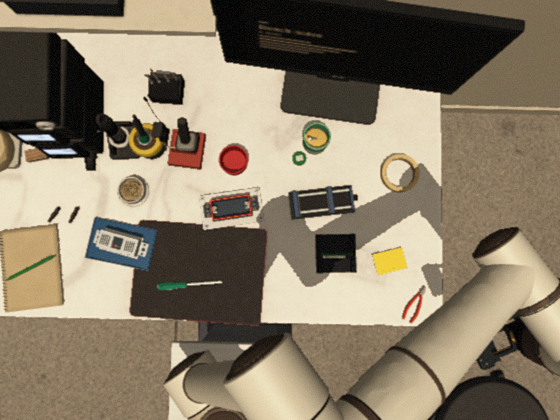

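The scene view shows the rack at about (363,212), the housing at (267,245) and the cover on its blue tray at (211,335). The top view shows them at (336,253), (231,206) and (120,243). The yellow look-alike is at (389,261). Next I'll zoom in.

```bash
cat > h.py <<'E'
from station import *
import cv2,numpy as np
from scipy.optimize import least_squares
def avg(c,n=4):
    D=[capture(c) for _ in range(n)];d=D[0];d["avg"]=np.mean([x["img"] for x in D],0).astype(np.float32);return d
def proj(d,P):
    P=np.atleast_2d(P);q=P@d["world_to_cam"][:3,:3].T+d["world_to_cam"][:3,3]
    return np.c_[d["cx"]+d["fx"]*q[:,0]/-q[:,2], d["cy"]+d["fy"]*-q[:,1]/-q[:,2]]
def onplane(d,uv,z):
    R,t=d["world_to_cam"][:3,:3],d["world_to_cam"][:3,3]
    r=np.array([(uv[0]-d["cx"])/d["fx"],-(uv[1]-d["cy"])/d["fy"],-1])@R;o=-R.T@t
    return o+r*(z-o[2])/r[2]
def tri(ds,uvs,p0=(.5,0,.03)):
    s=least_squares(lambda p:np.concatenate([proj(d,p)[0]-u for d,u in zip(ds,uvs)]),p0);return s.x,s.fun
E
python3 - <<'E'
from h import *
S,T=avg("scene"),avg("top")
np.save("pics/S.npy",S,allow_pickle=True);np.save("pics/T.npy",T,allow_pickle=True)
def crop(d,u,v,w=26,h=24,k=5):
    M=np.float32([[k,0,-k*(u-w)],[0,k,-k*(v-h)]]);return cv2.warpAffine(d["avg"],M,(2*w*k,2*h*k),flags=cv2.INTER_CUBIC).clip(0,255)
row=lambda d,L:np.hstack([crop(d,*l) for l in L])
m=np.vstack([row(T,[(231,206,40,30),(336,253,27,30)]),row(S,[(267,245,40,30),(363,210,27,30)])])
cv2.imwrite("pics/c1.png",m[:,:,::-1])
m=np.vstack([row(T,[(120,243,40,30)]),row(S,[(211,336,40,30)])])
cv2.imwrite("pics/c2.png",m[:,:,::-1])
G={"housing":[],"guide_floor":[]}
for l,su,tu in[("housing",(268.7,248.2),(231.7,207.5)),("guide_floor",(266.9,242.5),(230.2,210.5)),("cover",(211,334.9),(120.4,243.9)),("cover_grip",(207.6,333.7),(119.6,244.9)),("rack",(363.1,218.2),(335.3,253.4)),("board_foot",(362.3,214.6),(336.5,252.8)),("board",(363,206.3),(340.9,250)),("pot",(240.5,223.9),(234.8,161.3)),("wick",(276.1,190.8),(297.7,155.8))]:
    p,r=tri([S,T],[su,tu]);print(l,p.round(4),r.round(1))
E
```

```text
housing [ 0.497   0.0128 -0.003 ] [-0.9 -0.1  0.5  0.7]
guide_floor [0.4906 0.0172 0.0305] [ 1.3  0.2 -0.7 -1. ]
cover [0.3956 0.2968 0.0177] [-0. -0.  0.  0.]
cover_grip [0.3968 0.3    0.0243] [ 1.7  0.4 -1.2 -1.5]
rack [ 0.3855 -0.2619 -0.0113] [ 0.4  0.  -0.2 -0.3]
board_foot [ 0.3884 -0.2625  0.0015] [ 1.1  0.1 -0.6 -0.8]
board [ 0.3959 -0.2706  0.0247] [ 1.2  0.1 -0.6 -0.9]
pot [ 0.6204  0.0077 -0.009 ] [-1.7 -0.3  1.   1.3]
wick [ 0.6427 -0.1596 -0.0147] [-0.8 -0.1  0.4  0.6][ WARN:0@2.864] global loadsave.cpp:1063 imwrite_ Unsupported depth image for selected encoder is fallbacked to CV_8U.
```

View pics/c1.png

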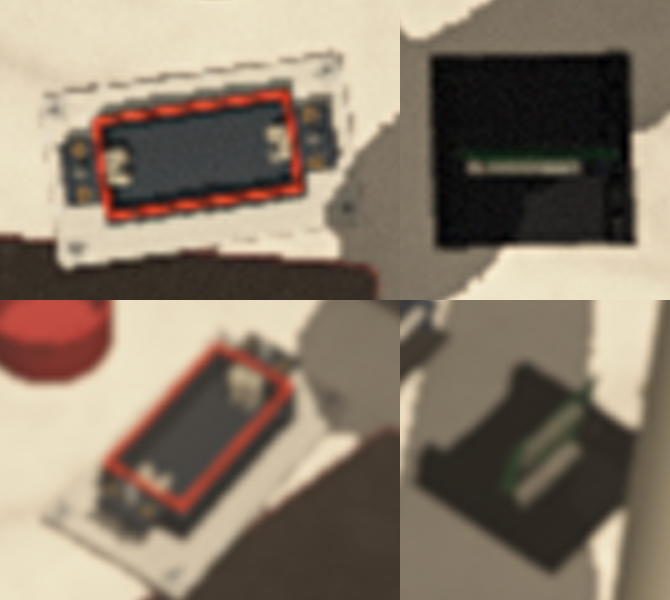

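View pics/c2.png

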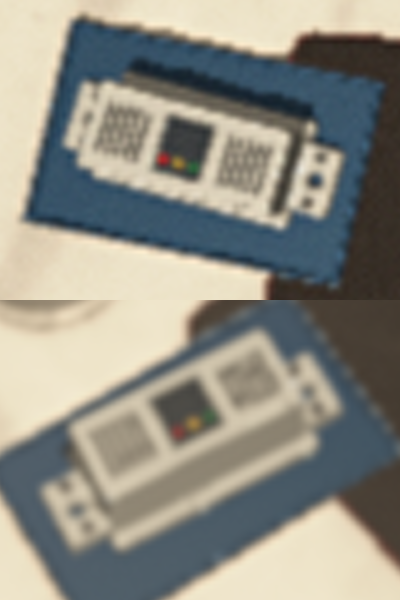

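The crops show the orange gasket outline, the board's green edge with its white connectors facing the robot, and the cover's tower, ears and holes. Next I'll fit the outlines numerically.

```bash
cat >> h.py <<'E'
def quad(d,mask,z,k=4,region=None):
    "mask: float map, >0 inside; returns centre,size,long-axis yaw of its hull on plane z"
    u0,v0,u1,v1=region
    m=cv2.resize(mask[v0:v1,u0:u1],None,fx=k,fy=k,interpolation=cv2.INTER_CUBIC)
    n,lab,st,_=cv2.connectedComponentsWithStats((m>0).astype(np.uint8));i=1+np.argmax(st[1:,4])
    c=max(cv2.findContours((lab==i).astype(np.uint8),cv2.RETR_EXTERNAL,cv2.CHAIN_APPROX_NONE)[0],key=len)[:,0]
    uv=(c+.5)/k-.5+[u0,v0]
    P=np.array([onplane(d,q,z)[:2] for q in uv])
    r=cv2.minAreaRect((P*1000).astype(np.float32));b=cv2.boxPoints(r);e=max([b[1]-b[0],b[2]-b[1]],key=np.linalg.norm)
    return np.round(r[0],1),np.round(sorted(r[1]),1),round(float(np.degrees(np.arctan2(e[1],e[0]))%180),1)
E
python3 - <<'E'
from h import *
S=np.load("pics/S.npy",allow_pickle=True).item();T=np.load("pics/T.npy",allow_pickle=True).item()
for n,d,H,K,C,B in[("S",S,(240,215,300,285),(335,185,395,245),(165,300,250,372),(168,300,252,372)),("T",T,(200,180,262,232),(310,228,362,280),(80,210,160,275),(80,210,160,275))]:
    a=d["avg"];R,G,Bl=a[...,0],a[...,1],a[...,2]
    print(n,"gasket",quad(d,R-1.7*G-20,.04,region=H))
    print(" rack z0/z38",[quad(d,55-a.max(2),z,region=K) for z in(0,.038)])
    print(" green",quad(d,G-np.maximum(R,Bl)-8,.063 if n=="T" else .05,region=K))
    print(" tray",quad(d,Bl-R-25,.011,region=B))
    print(" covertop",quad(d,R-1.0*Bl-5 if 0 else (R-95),.049,region=C))
T0=T["avg"]
print(np.round(T0[246:262,328:334].mean(1)).astype(int).tolist())
g=T0[256:263,320:364];print((T0[253:262,318:364,1]-T0[253:262,318:364,[0]] if 0 else (T0[253:262,318:364,1]-T0[253:262,318:364,0])).astype(int))
E
```

```text
S gasket (array([581.9,  19.6]), array([24.7, 55.1]), 137.9)
 rack z0/z38 [(array([ 393.5, -268.9]), array([104.5, 114.2]), 92.4), (array([ 375.9, -240. ]), array([101.1, 110.5]), 92.4)]
 green (array([ 376.3, -216.7]), array([ 5. , 26.8]), 116.0)
 tray (array([393.2, 295.6]), array([101.5, 148.9]), 80.1)
 covertop (array([403.2, 312.5]), array([171.6, 190.3]), 143.0)
T gasket (array([496.6,  14.3]), array([ 55.4, 104.3]), 99.8)
 rack z0/z38 [(array([ 385.8, -261.4]), array([100.4, 104.5]), 92.5), (array([ 385.8, -256.5]), array([ 97.5, 101.5]), 92.5)]
 green (array([ 383.3, -256.7]), array([ 6.8, 79.3]), 91.4)
 tray (array([396.9, 297.1]), array([107.5, 165.6]), 79.9)
 covertop (array([400.6, 292.5]), array([162.8, 202.9]), 91.4)
[[17, 14, 16], [15, 14, 14], [16, 15, 15], [16, 16, 15], [16, 15, 15], [16, 15, 15], [15, 16, 15], [14, 24, 16], [20, 37, 24], [56, 66, 47], [103, 100, 79], [102, 97, 78], [44, 43, 35], [11, 11, 12], [15, 16, 15], [17, 17, 17]]
[[ -2   1   0   6   7  12  13  13  11   9  11  11  11   8  12  10   9  11
   12  11  12  12  10  11  12  10   7  10  12  15  13  15
[... 888 characters left out ...]
0  -1  -2
   -2  -5  -3  -2  -3  -1   0   0  -2  -2  -1  -2   0  -1   0  -3   0  -1
   -1  -5 -13 -16 -16 -16 -17 -14 -15 -15]
 [  0   1  -1  -4   1   1  -2   3  -2   0  -1   0   0   0   0   0   0  -2
    4   0   0   0   0  -1  -2  -4  -4  -2   0  -3  -1   0  -2   0   2  -2
    0  -6 -13 -18 -17 -15 -15 -14 -14 -14]
 [  0   0   1   1   0   0   0  -2  -1   0  -2  -1   0   2   0   2  -1   1
   -3   0   0  -1  -2  -3  -2  -2  -2  -4  -3  -3  -2  -1   0  -1  -1   0
   -1  -8 -14 -17 -18 -13 -14 -14 -14 -15]
 [ -2  -1   0  -3   0  -1  -2   2  -1  -3  -1   2   0   1   0   0   1   0
    0   0   0  -2  -1   0  -3  -2  -2  -3  -3  -3   0  -2  -2  -3   1  -1
   -2  -3 -15 -17 -17 -15 -15 -14 -13 -14]]
```

```bash
python3 - <<'E'
from h import *
S=np.load("pics/S.npy",allow_pickle=True).item();T=np.load("pics/T.npy",allow_pickle=True).item()
a=S["avg"];m=(a[...,0]-1.7*a[...,1]-20).copy()
yy,xx=np.mgrid[:420,:560];m[(yy<235)&(xx<252)]=-50
print("S gasket",[quad(S,m,z,region=(242,218,300,282)) for z in(.038,.040,.042)])
def dark(d,u,v,r=3):
    g=d["avg"].mean(2);ui,vi=round(u),round(v);w=g[vi-r:vi+r+1,ui-r:ui+r+1];w=(np.percentile(w,60)-w).clip(0)
    Y,X=np.mgrid[vi-r:vi+r+1,ui-r:ui+r+1];return np.array([(X*w).sum()/w.sum(),(Y*w).sum()/w.sum()])
res=[]
for su,tu in[((186.6,348),(97.6,239)),((233.6,324.2),(142.8,249.2))]:
    s,t=dark(S,*su,2),dark(T,*tu,2);p,r=tri([S,T],[s,t]);res.append((onplane(S,s,.015),onplane(T,t,.015)))
    print("hole",s.round(1),t.round(1),p.round(4),r.round(1),[q.round(4) for q in res[-1]])
for i in(0,1):
    A,B=res[0][i],res[1][i];print("ST"[i],((A+B)/2).round(4),np.linalg.norm(A-B).round(4),np.degrees(np.arctan2(*(A-B)[1::-1])).round(1))
# gasket corner/board-top triangulation
print("board top mid S guess",proj(S,[.3833,-.2567,.063]).round(1), "ends",proj(S,[[.3833,-.2167,.063],[.3833,-.2967,.063]]).round(1))
print("grip row",onplane(T,(336.5,255.5),.06).round(4))
gs=a[180:222,352:396];w=gs[...,1]-np.maximum(gs[...,0],gs[...,2])-4;ys,xs=np.where(w>0);i=np.argmax(xs-ys);j=np.argmin(xs*1.0);print("S green extremes",xs[i]+352,ys[i]+180,xs[j]+352,ys[j]+180)
E
```

```text
S gasket [(array([480.1,  10.3]), array([ 46.4, 109.8]), 119.2), (array([479. ,  11.4]), array([ 46.3, 109.6]), 119.2), (array([477.9,  12.5]), array([ 46.3, 109.4]), 119.2)]
hole [186.4 348. ] [ 98.6 239.2] [0.4089 0.3566 0.015 ] [ 1.1  0.2 -0.7 -1. ] [array([0.4111, 0.358 , 0.015 ]), array([0.4065, 0.3546, 0.015 ])]
hole [233.1 324.4] [142.8 249.2] [0.383  0.2395 0.0114] [-0.2 -0.   0.1  0.2] [array([0.381 , 0.2405, 0.015 ]), array([0.3835, 0.239 , 0.015 ])]
S [0.3961 0.2992 0.015 ] 0.1213 75.6
T [0.395  0.2968 0.015 ] 0.1178 78.7
board top mid S guess [[366.2 202.3]] ends [[357.  209.9]
 [375.3 194.8]]
grip row [ 0.3796 -0.2565  0.06  ]
S green extremes 373 198 357 215
```

Call:
step_arm:
  linear:
    - [-31.6,30.3,0]
    - [-31.6,30.3,0]
    - [-31.6,30.3,0]
    - [-31.6,30.3,0]
    - [-31.6,30.3,0]
    - [-31.6,30.3,0]
    - [-31.6,30.3,0]
    - [-31.6,30.3,0]
    - [0,0,0]
    - [0,0,0]
  delta_rot:
    - [0,0,0]
    - [0,0,0]
    - [0,0,0]
    - [0,0,0]
    - [0,0,0]
    - [0,0,0]
    - [0,0,0]
    - [0,0,0]
    - [0,0,-0.1734]
    - [0,0,-0.1734]
  grip: [87,87,87,87,87,87,87,87,87,87]

```text
time_s: 2.85
tcp_pos: [0.3801, -0.2564, 0.2228]
ee_rot: [[-0.734, -0.679, 0.001], [-0.679, 0.734, -0.0], [-0.0, -0.001, -1.0]]
wrist_force: [0.0, -0.5, -0.5]
gripper_width: 0.995
gripper_force: 0.0
```

Call:
step_arm:
  linear:
    - [0,0,0]
    - [0,0,0]
    - [0,0,0]
    - [0,0,0]
    - [0,0,0]
    - [0,0,50]
    - [0,0,30]
    - [0,0,0]
  delta_rot:
    - [0,0,-0.1734]
    - [0,0,-0.1734]
    - [0,0,-0.1734]
    - [0,0,-0.1734]
    - [0,0,-0.1734]
    - [0,0,0]
    - [0,0,0]
    - [0,0,0]
  grip: [87,87,87,87,87,87,60,45]

```text
time_s: 3.85
tcp_pos: [0.3782, -0.2566, 0.1409]
ee_rot: [[0.035, -0.999, -0.005], [-0.999, -0.035, 0.001], [-0.002, 0.005, -1.0]]
wrist_force: [0.0, -0.2, 1.2]
gripper_width: 0.854
gripper_force: 0.0
```

Call:
step_arm:
  linear:
    - [0,0,30]
    - [0,0,30]
    - [0,0,20]
    - [0,0,0]
    - [0,0,0]
  delta_rot:
    - [0,0,0]
    - [0,0,0]
    - [0,0,0]
    - [0,0,0]
    - [0,0,0]
  grip: [45,45,45,45,45]

```text
time_s: 4.47
tcp_pos: [0.3812, -0.2575, 0.0642]
ee_rot: [[0.035, -0.999, 0.003], [-0.999, -0.035, -0.001], [0.001, -0.003, -1.0]]
wrist_force: [-0.2, 0.3, 0.5]
gripper_width: 0.523
gripper_force: 0.0
```

```bash
python3 - <<'E'
from h import *
s=sense();print(s["time_s"],s["tcp_pos"],s["ee_rot"].tolist() if hasattr(s["ee_rot"],'tolist') else s["ee_rot"])
d=avg("top",2);e=avg("scene",2)
k=6;f=lambda d,u,v:cv2.resize(d["avg"][v-25:v+25,u-30:u+30],None,fx=k,fy=k,interpolation=cv2.INTER_CUBIC).clip(0,255)
cv2.imwrite("pics/c3.png",np.hstack([f(d,336,253),f(e,363,208)]).astype(np.uint8)[:,:,::-1])
E
```

```text
4.475 [ 0.38124539 -0.25754677  0.0641531 ] [[0.03536780581654746, -0.9993695259843679, 0.003109476724874719], [-0.9993734860238441, -0.035371726573952406, -0.0012150686100236565], [0.0013242901013381743, -0.003064554283594982, -0.9999944273658582]]
```

View pics/c3.png

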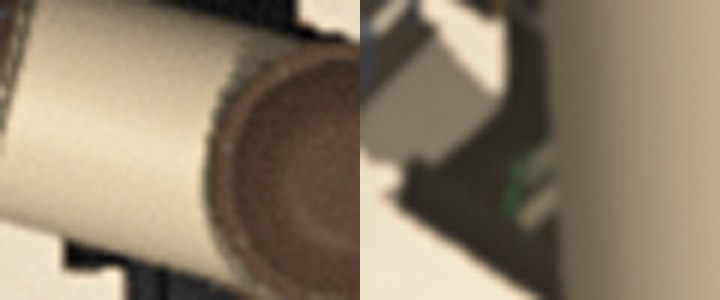

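The wrist hides the grasp from both cameras, so I'll go down and close while reading the forces.

Call:
step_arm:
  linear:
    - [0,1.5,12]
    - [0,0,13]
    - [0,0,0]
    - [0,0,0]
    - [0,0,0]
    - [0,0,0]
  delta_rot:
    - [0,0,0]
    - [0,0,0]
    - [0,0,0]
    - [0,0,0]
    - [0,0,0]
    - [0,0,0]
  grip: [40,30,22,18,15,13]

```text
time_s: 5.42
tcp_pos: [0.3792, -0.2573, 0.0379]
ee_rot: [[0.035, -0.999, 0.002], [-0.999, -0.035, -0.001], [0.001, -0.002, -1.0]]
wrist_force: [1.9, 0.4, -1.1]
gripper_width: 0.163
gripper_force: 0.8
```

Call:
step_arm:
  linear:
    - [0,0,0]
    - [0,0,0]
    - [0,0,0]
    - [0,0,0]
  delta_rot:
    - [0,0,0]
    - [0,0,0]
    - [0,0,0]
    - [0,0,0]
  grip: [11,9,5,5]

```text
time_s: 5.92
tcp_pos: [0.3813, -0.2574, 0.0382]
ee_rot: [[0.036, -0.999, 0.006], [-0.999, -0.036, -0.002], [0.002, -0.006, -1.0]]
wrist_force: [6.2, 1.4, -2.8]
gripper_width: 0.134
gripper_force: 30.0
```

Call:
step_arm:
  linear:
    - [0,-2,0]
    - [0,0,0]
    - [0,0,0]
  delta_rot:
    - [0,0,0]
    - [0,0,0]
    - [0,0,0]
  grip: [5,5,5]

```text
time_s: 6.3
tcp_pos: [0.3815, -0.2574, 0.038]
ee_rot: [[0.035, -0.999, 0.003], [-0.999, -0.035, -0.001], [0.001, -0.003, -1.0]]
wrist_force: [3.8, 0.8, 0.2]
gripper_width: 0.137
gripper_force: 30.0
```

Call:
step_arm:
  linear:
    - [0,-1,-5]
    - [0,0,-10]
    - [0,0,-15]
    - [0,0,-25]
    - [0,0,-40]
    - [0,0,-40]
    - [0,0,-40]
    - [0,0,0]
    - [0,0,0]
  delta_rot:
    - [0,0,0]
    - [0,0,0]
    - [0,0,0]
    - [0,0,0]
    - [0,0,0]
    - [0,0,0]
    - [0,0,0]
    - [0,0,0]
    - [0,0,0]
  grip: [5,5,5,5,5,5,5,5,5]

```text
time_s: 7.42
tcp_pos: [0.3789, -0.2563, 0.2115]
ee_rot: [[0.034, -0.999, -0.004], [-0.999, -0.034, 0.002], [-0.002, 0.004, -1.0]]
wrist_force: [0.6, -0.3, -0.8]
gripper_width: 0.134
gripper_force: 30.0
```

Call:
step_arm:
  linear:
    - [-38,-17.5,0]
    - [-38,-17.5,0]
    - [-38,-17.5,0]
    - [-38,-17.5,0]
    - [-38,-17.5,0]
    - [-38,-17.5,0]
    - [-38,-17.5,0]
    - [0,0,0]
    - [0,0,0]
    - [0,0,0]
  delta_rot:
    - [0,0,0]
    - [0,0,0]
    - [0,0,0]
    - [0,0,0]
    - [0,0,0]
    - [0,0,0]
    - [0,0,0]
    - [0,0,-0.136]
    - [0,0,0]
    - [0,0,0]
  grip: [5,5,5,5,5,5,5,5,5,5]

```text
time_s: 8.68
tcp_pos: [0.4934, 0.0125, 0.2116]
ee_rot: [[0.167, -0.986, -0.003], [-0.986, -0.167, -0.001], [0.0, 0.003, -1.0]]
wrist_force: [-0.2, 0.2, -0.6]
gripper_width: 0.132
gripper_force: 30.0
```

Call:
step_arm:
  linear:
    - [0,0,35]
    - [0,0,35]
    - [0,0,0]
    - [0,0,0]
    - [0,0,0]
  delta_rot:
    - [0,0,0]
    - [0,0,0]
    - [0,0,0]
    - [0,0,0]
    - [0,0,0]
  grip: [5,5,5,5,5]

```text
time_s: 9.3
tcp_pos: [0.4954, 0.0132, 0.1442]
ee_rot: [[0.17, -0.985, 0.003], [-0.985, -0.17, 0.001], [-0.0, -0.003, -1.0]]
wrist_force: [0.3, -0.8, -0.0]
gripper_width: 0.13
gripper_force: 30.0
```

```bash
python3 - <<'E'
from h import *
s=sense();print(s["time_s"],s["tcp_pos"],s["joints"])
d=avg("top",3);e=avg("scene",3);np.save("pics/T1.npy",d);np.save("pics/S1.npy",e)
k=6;f=lambda d,u,v:cv2.resize(d["avg"][v-48:v+48,u-33:u+33],None,fx=k,fy=k,interpolation=cv2.INTER_CUBIC).clip(0,255)
cv2.imwrite("pics/c4.png",np.hstack([f(d,231,206),f(e,267,225)]).astype(np.uint8)[:,:,::-1])
E
```

```text
9.3 [0.49544862 0.01322944 0.14415067] [ 2.03525882e+01  1.38149215e+01 -2.39991219e+01  2.64988907e-02
 -5.20066233e+01 -1.05981213e+01]
```

View pics/c4.png

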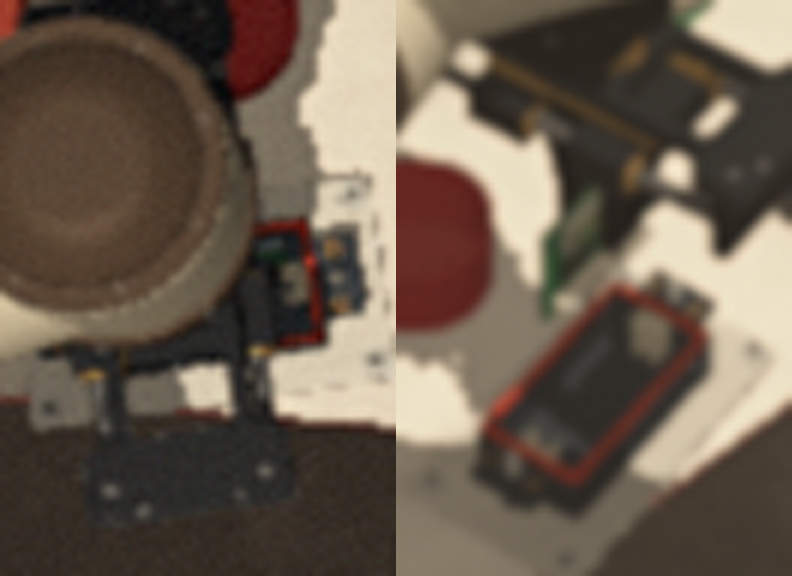

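In the scene view the board hangs above the housing, with its lower +y corner near (259,229). The gasket corners are near (272,224), (285,234), (264,258) and (249,248). I'll compare these numerically.

```bash
python3 - <<'E'
from h import *
T=np.load("pics/T.npy",allow_pickle=True).item();S=np.load("pics/S1.npy",allow_pickle=True).item()
S0=np.load("pics/S.npy",allow_pickle=True).item()
yy,xx=np.mgrid[:420,:560]
for d in(S0,S):
    a=d["avg"];m=(a[...,0]-1.7*a[...,1]-15).copy();m[(yy<238)&(xx<254)]=-50
    for z in(.036,.040):print("S",quad(d,m,z,region=(244,215,295,264)))
def mk(a):
    m=(a[...,0]-1.7*a[...,1]-15).copy();m[(yy<238)&(xx<254)]=-50;return m
pred=lambda h,x,y,z:proj(S,[h[0]+0,0,0])
R=S["ee_rot"] if "ee_rot" in S else np.array([[.17,-.985,0],[-.985,-.17,0],[0,0,-1.]])
c=np.array([.4954,.0132,.1442])
P=lambda a,b,f:c+R@np.array([a,b,f])
print("pred board corners (+y low back, +y low front, +y up) ",proj(S,[P(-.04,-.006,.030),P(-.04,-.002,.030),P(-.04,-.004,-.025),P(.04,-.004,.030)]).round(1))
a=S["avg"][205:234,254:272].astype(int)
print((a[...,1]-np.maximum(a[...,0],a[...,2])))
E
```

```text
S (array([495.5,  15.2]), array([ 52.8, 105.6]), 99.6)
S (array([493.3,  17.3]), array([ 52.6, 105.3]), 99.6)
S (array([515.4,  52. ]), array([ 5.8, 20.2]), 98.1)
S (array([513.1,  54.1]), array([ 5.7, 20.1]), 98.1)
pred board corners (+y low back, +y low front, +y up)  [[256.4 229.5]
 [257.7 230.2]
 [256.5 215.6]
 [275.5 210.4]]
[[-11 -11 -11 -10 -15 -18 -15  -8  -5  -4  -4  -5  -5  -5  -5  -4  -5 -12]
 [-11 -11 -10 -10 -13 -19 -17 -10  -5  -5  -6  -4  -4  -4  -4  -4  -6 -14]
 [-11 -11 -11 -11 -12 -18 -17 -12  -7  -5  -4  -2  -1  -3  -4  -4  -5 -12]
 [-10 -11 -11 -11 -11 -18 -18 -12  -7  -4  -2   2   3  -1  -4  -4  -5 -11]
 [-11 -11 -11 -11 -11 -17 -18 -13  -6  -1   2   4   2  -2  -5  -4  -5  -7]
 [-12 -10 -11 -10 -11 -17 -18 -12  -4   2   2   1  -3  -5  -5  -5  -5  -5]
 [-11 -11 -11 -10 -10 -16 -18 -11  -2   3   1  -3  -6  -6  -5  -5  -4  -5]
 [-10 -10 -11 -10 -10 -17 -15  -8   1   1  -3  -5  -6  -5  -5  -5  -5  -5]
 [-10 -11 -10 -10 -13 -16 -13  -4   1  -2  -6  -5  -3  -3  -4  -4  -5  -5]
 [-10 -10 -10 -13 -17 -13  -6   0  -2  -5  -6  -3   0   0  -2  -5  -5  -5]
 [ -9 -10 -11 -17 
[... 707 characters left out ...]
-11 -16 -26 -35 -42 -45]
 [-12 -13 -12  -8   8  20  12  -2 -10 -11 -11 -11 -14 -23 -36 -43 -46 -53]
 [-13 -12 -13  -6   9  15   1 -11 -14 -13 -11 -13 -22 -36 -44 -38 -28 -31]
 [-13 -14 -12  -7   8  12  -4 -15 -16 -13 -12 -19 -35 -45 -39 -22 -10  -8]
 [-14 -13 -13  -8   5  10  -4 -14 -14 -13 -17 -30 -43 -41 -24  -9  -3  -2]
 [-13 -14 -13  -9   2   4  -5 -12 -15 -18 -28 -41 -41 -27 -11  -4  -3  -4]
 [-13 -13 -13 -11  -5  -4  -9 -12 -18 -29 -41 -40 -26 -11  -4  -2  -3  -4]
 [-12 -13 -13 -12 -11 -10 -11 -19 -30 -41 -41 -27 -13  -5  -2  -3  -4  -3]
 [-13 -13 -13 -13 -12 -12 -17 -29 -43 -43 -29 -13  -4  -3  -3  -3  -3  -4]
 [-13 -13 -13 -13 -12 -15 -26 -41 -46 -34 -15  -4  -2  -2  -3  -3  -4  -4]]
```

Call:
step_arm:
  linear:
    - [0,0,30]
    - [0,0,28]
    - [0,0,0]
    - [0,0,0]
    - [0,0,0]
  delta_rot:
    - [0,0,0]
    - [0,0,0]
    - [0,0,0]
    - [0,0,0]
    - [0,0,0]
  grip: [5,5,5,5,5]

```text
time_s: 10.22
tcp_pos: [0.4954, 0.0134, 0.0858]
ee_rot: [[0.17, -0.985, 0.003], [-0.985, -0.17, 0.001], [-0.0, -0.003, -1.0]]
wrist_force: [-0.0, -0.6, -0.1]
gripper_width: 0.13
gripper_force: 30.0
```

```bash
python3 - <<'E'
from h import *
s=sense();print(s["time_s"],s["tcp_pos"]);R=np.array(s["ee_rot"]);c=np.array(s["tcp_pos"])
d=avg("top",4);e=avg("scene",4);np.save("pics/T2.npy",d);np.save("pics/S2.npy",e)
P=lambda a,b,f:c+R@np.array([a,b,f])
pts=[P(-.04,-.006,.030),P(-.04,-.002,.030),P(-.04,-.006,-.025),P(-.04,-.002,-.025),P(.04,-.006,.030),P(.04,-.002,.030),P(.04,-.006,-.025),P(.04,-.002,-.025)]
ps,pt=proj(e,pts),proj(d,pts);print(ps.round(1).tolist(),pt.round(1).tolist())
k=11;out=[]
for D,u,v,q in((d,246,205,pt),(e,266,235,ps)):
    im=cv2.resize(D["avg"][v-26:v+26,u-18:u+18],None,fx=k,fy=k,interpolation=cv2.INTER_CUBIC).clip(0,255)**.7*4.5
    for p in q: cv2.circle(im,tuple(int(x) for x in ((p-[u-18,v-26])+.5)*k),3,(255,0,255),1)
    out.append(im.clip(0,255))
cv2.imwrite("pics/c5.png",np.hstack(out).astype(np.uint8)[:,:,::-1])
E
```

```text
10.225 [0.49538299 0.01338244 0.08582776]
[[256.9, 243.7], [258.1, 244.4], [256.4, 230.4], [257.7, 231.1], [274.8, 224.4], [276.1, 225.1], [274.9, 211.0], [276.2, 211.6]] [[214.3, 206.8], [214.5, 208.3], [211.9, 204.9], [212.1, 206.5], [245.6, 202.2], [245.8, 203.8], [244.5, 200.1], [244.8, 201.7]]
```

View pics/c5.png

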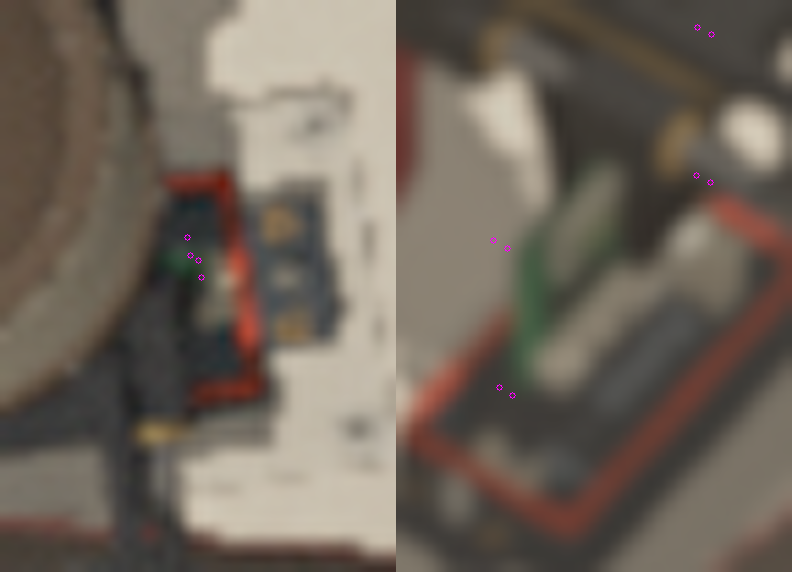

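```bash
python3 - <<'E'
from h import *
d=np.load("pics/T2.npy",allow_pickle=True).item();T=np.load("pics/T.npy",allow_pickle=True).item()
a=d["avg"][196:210,241:254];print((a[...,1]-a[...,0]).astype(int));print(a.mean(2).astype(int))
b=T["avg"][196:214,241:254];print("before\n",b.mean(2).astype(int))
b=T["avg"][196:214,206:222];print("left guide\n",b.mean(2).astype(int))
E
```

```text
[[ -15  -12  -22  -31  -32  -27  -41  -69  -32   -9   -8   -8   -6]
 [ -15   -9   -3    1    3    8  -14  -51  -30   -7   -5  -11  -14]
 [ -14  -10   -1    4    5    3   -6  -34  -30   -4   -7  -26  -27]
 [ -14   -7    2    1    1    4   -2  -29  -42  -11   -6  -27  -25]
 [ -14   -4    2    1    3    4    1  -27  -52  -18   -5  -21  -20]
 [ -11    0    6    9    9    4    0  -30  -78  -35    0   -2   -3]
 [  -8    7   19   22   19    7   -3  -44 -117  -72   -4    5    1]
 [  -7    5   11   20   19   10   -5  -43 -114  -80  -10    2   -3]
 [  -6    0    0    4    6    5   -3  -25  -78  -67  -11    2   -6]
 [  -5   -3    0   -1    2    0   -5  -17  -59  -69  -19    2    0]
 [  -1   -2   -1   -2   -1   -5   -5  -14  -57  -89  -38    2    4]
 [   0   -1   -3    0   -1   -7   -7   -9  -53 -109  -52   -1   -5]
 [  -1   -1    3    1    0   -4    0    0  -59 -134  -72   -9  -21]
 [  -2    0   -1    0    1    0    2    5  -60 -133  -74  -12  -23]]
[[ 68  68  45  32  31  28  31  44  58 113 128 121  99]
 [ 71  60  38  21  21  22  28  39  47  75  90  84  73]
 [ 63  44  32  25  30  27  31  33  37
[... 2141 characters left out ...]
  58  61  64  67  66  68  65]
 [ 69  70  67  75  87  62  31  28  36  35  41  57  65  64  61  66]
 [ 80  90  73  66  68  56  31  34  47  50  38  50  62  64  64  65]
 [ 93  95  82  68  69  68  68  86 108 106  71  46  55  65  62  65]
 [ 83  85  69  58  69  96 119 144 159 153 106  60  58  63  65  66]
 [ 60  55  44  57  75 108 122 140 157 146 106  66  63  63  65  63]
 [ 69  61  50  58  83 109 122 146 150 106  68  48  55  65  67  63]
 [ 85  90  75  64  83 105 114 140 133  95  64  46  54  65  67  67]
 [ 93 105  87  71  74  87  91 135 143 135 113  75  63  68  64  65]
 [ 67  75  70  65  75  79  86 136 162 178 158 106  69  62  67  67]
 [ 63  75  75  68  68  74  71  77  87 103 102  77  67  66  66  66]]
```

```bash
python3 - <<'E'
from h import *
T=np.load("pics/T.npy",allow_pickle=True).item();S=np.load("pics/S.npy",allow_pickle=True).item()
for z in(.031,.036):
    A,B=onplane(T,(215.5,209.6),z),onplane(T,(245.5,205.3),z);print(A.round(4),B.round(4),((A+B)/2).round(4),np.linalg.norm(A-B).round(4))
# scene guide gaps
b=S["avg"].mean(2)
print("S near guide\n",b[244:258,250:268].astype(int));print("S far\n",b[226:244,270:286].astype(int))
for p in([.4966,.0143,.036],):
    n=np.array([-.17,.985,0]);print(proj(S,[np.array(p)+n*.037,np.array(p)-n*.037]).round(1))
E
```

```text
[0.4895 0.0532 0.031 ] [ 0.5025 -0.0238  0.031 ] [0.496  0.0147 0.031 ] 0.0781
[0.4891 0.0526 0.036 ] [ 0.5021 -0.024   0.036 ] [0.4956 0.0143 0.036 ] 0.0778
S near guide
 [[163 131  99  75  61  56  56  59  63  68  71  71  71  71  70  71  69  70]
 [132 100  75  61  56  56  58  63  67  69  71  71  71  70  70  70  70  70]
 [102  77  62  55  55  59  64  68  69  71  71  70  70  70  70  69  70  70]
 [ 89  72  60  56  59  72  82  82  73  70  69  70  69  70  70  69  69  69]
 [ 89  83  72  64  75  99 117 109  85  70  69  70  70  69  70  69  69  69]
 [ 87  89  83  81  96 128 146 133 100  80  81  78  71  69  69  70  69  72]
 [ 75  84  87  93 111 138 155 145 118 108 111  99  79  69  69  69  72  79]
 [ 72  79  89 101 112 128 144 147 141 141 139 112  81  69  68  71  80  89]
 [ 79  83  98 113 113 109 120 137 149 154 139 106  76  68  71  79  90  94]
 [ 83  86 105 122 113  93  92 110 129 135 120  94  75  71  78  90  95  89]
 [ 78  83 103 119 111  86  75  81  95 104 102  93  84  84  90  95  91  76]
 [ 72  76  93 108 102  83  74  73  76  81  87  90  93  97  97  91  77  62]
 [ 69  72  82  90  88  81  8
[... 667 characters left out ...]
[ 69  66  69  88 106 110 109 115 114  93  64  56  70  84  87  92]
 [ 70  69  72  84  95  98 104 112 109  89  69  69  78  82  75  81]
 [ 71  70  71  75  79  84  95 104  98  84  80  83  83  75  63  75]
 [ 71  70  70  70  71  75  84  89  85  85  89  89  81  70  60  74]
 [ 70  69  70  69  68  69  73  77  82  88  90  82  70  62  59  77]
 [ 69  70  70  69  69  68  71  80  88  90  83  69  56  52  61  95]
 [ 69  70  70  69  68  71  80  89  91  84  70  57  51  58  85 127]
 [ 70  70  69  68  71  80  91  94  86  71  57  52  62  90 127 161]
 [ 69  69  68  71  79  91  95  87  73  57  50  59  91 131 164 181]
 [ 69  68  71  78  89  95  90  75  59  51  56  83 127 163 183 189]]
[[259.  248.6]
 [275.5 230.8]]
```

Call:
step_arm:
  linear:
    - [-1.5,3,0]
    - [0,0,10]
    - [0,0,7]
    - [0,0,4]
    - [0,0,4]
    - [0,0,0]
  delta_rot:
    - [0,0,0]
    - [0,0,0]
    - [0,0,0]
    - [0,0,0]
    - [0,0,0]
    - [0,0,0]
  grip: [5,5,5,5,5,5]

```text
time_s: 11.38
tcp_pos: [0.4924, 0.0145, 0.0595]
ee_rot: [[0.17, -0.985, 0.002], [-0.985, -0.17, 0.001], [-0.0, -0.003, -1.0]]
wrist_force: [2.1, -0.2, -3.8]
gripper_width: 0.131
gripper_force: 30.0
```

Call:
step_arm:
  linear:
    - [0,-0.5,0]
    - [0,0,3]
    - [0,0,3]
    - [0,0,3]
    - [0,0,0]
  delta_rot:
    - [0,0,0]
    - [0,0,0]
    - [0,0,0]
    - [0,0,0]
    - [0,0,0]
  grip: [5,5,5,5,5]

```text
time_s: 12.0
tcp_pos: [0.4925, 0.0146, 0.0506]
ee_rot: [[0.17, -0.985, 0.002], [-0.985, -0.17, 0.001], [-0.0, -0.002, -1.0]]
wrist_force: [3.2, 3.0, -0.3]
gripper_width: 0.133
gripper_force: 30.0
```

Call:
step_arm:
  linear:
    - [-0.7,-0.8,0]
    - [0,0,2]
    - [0,0,2]
    - [0,0,2]
    - [0,0,1]
    - [0,0,0]
  delta_rot:
    - [0,0,0]
    - [0,0,0]
    - [0,0,0]
    - [0,0,0]
    - [0,0,0]
    - [0,0,0]
  grip: [5,5,5,5,5,5]

```text
time_s: 12.75
tcp_pos: [0.4926, 0.015, 0.0437]
ee_rot: [[0.17, -0.985, 0.0], [-0.985, -0.17, -0.0], [0.0, -0.0, -1.0]]
wrist_force: [3.4, -0.6, 3.0]
gripper_width: 0.127
gripper_force: 30.0
```

Call:
step_arm:
  linear:
    - [0,-0.5,0.7]
    - [0,0,0.7]
    - [0,0,0.6]
    - [0,0,0]
  delta_rot:
    - [0,0,0]
    - [0,0,0]
    - [0,0,0]
    - [0,0,0]
  grip: [5,5,5,5]

```text
time_s: 13.25
tcp_pos: [0.4927, 0.015, 0.0436]
ee_rot: [[0.171, -0.985, -0.0], [-0.985, -0.171, -0.001], [0.001, 0.0, -1.0]]
wrist_force: [-2.6, 0.8, 18.8]
gripper_width: 0.132
gripper_force: 30.0
```

Call:
step_arm:
  linear:
    - [0,0,-1.3]
    - [0,0,0]
    - [0,0,0]
    - [0,0,0]
    - [0,0,0]
    - [0,0,-5]
    - [0,0,-20]
    - [0,0,-40]
    - [0,0,-40]
    - [0,0,0]
  delta_rot:
    - [0,0,0]
    - [0,0,0]
    - [0,0,0]
    - [0,0,0]
    - [0,0,0]
    - [0,0,0]
    - [0,0,0]
    - [0,0,0]
    - [0,0,0]
    - [0,0,0]
  grip: [14,18,24,30,32,32,32,40,60,80]

```text
time_s: 14.5
tcp_pos: [0.4952, 0.0157, 0.1516]
ee_rot: [[0.171, -0.985, 0.008], [-0.985, -0.171, 0.002], [-0.001, -0.008, -1.0]]
wrist_force: [0.7, -0.4, -0.7]
gripper_width: 0.605
gripper_force: 0.0
```

Call:
step_arm:
  linear:
    - [0,0,-30]
    - [-42.2,6.9,0]
    - [-42.2,6.9,0]
    - [-42.2,6.9,0]
    - [-42.2,6.9,0]
    - [-42.2,6.9,0]
    - [-42.2,6.9,0]
    - [-42.2,6.9,0]
    - [0,0,0]
    - [0,0,0]
  delta_rot:
    - [0,0,0]
    - [0,0,0]
    - [0,0,0]
    - [0,0,0]
    - [0,0,0]
    - [0,0,0]
    - [0,0,0]
    - [0,0,0]
    - [0,0,0.18]
    - [0,0,0.183]
  grip: [87,87,87,87,87,87,87,87,87,87]

```text
time_s: 15.75
tcp_pos: [0.3942, 0.2981, 0.1768]
ee_rot: [[-0.196, -0.981, -0.002], [-0.981, 0.196, -0.002], [0.002, 0.001, -1.0]]
wrist_force: [-0.1, 0.1, -0.5]
gripper_width: 1.0
gripper_force: 0.0
```

Call:
step_arm:
  linear:
    - [0,0,0]
    - [0,0,0]
  delta_rot:
    - [0,0,0]
    - [0,0,0]
  grip: [87,87]

```text
time_s: 16.0
tcp_pos: [0.3949, 0.2976, 0.1775]
ee_rot: [[-0.189, -0.982, -0.001], [-0.982, 0.189, -0.001], [0.001, 0.0, -1.0]]
wrist_force: [-0.5, -0.4, 0.7]
gripper_width: 1.0
gripper_force: 0.0
```

```bash
python3 - <<'E'
from h import *
d=avg("top",3);e=avg("scene",3);np.save("pics/T3.npy",d);np.save("pics/S3.npy",e)
k=5;f=lambda d,u,v,h,w:cv2.resize(d["avg"][v-h:v+h,u-w:u+w],None,fx=k,fy=k,interpolation=cv2.INTER_CUBIC).clip(0,255)
m=np.hstack([f(d,231,206,28,34),f(e,267,240,28,34)]);m2=np.hstack([f(d,120,243,28,34),f(e,211,330,28,34)])
cv2.imwrite("pics/c6.png",np.vstack([m,m2]).astype(np.uint8)[:,:,::-1])
for l in("board","board_foot"):
  for c in("top","scene"):print(c,l,[(np.round(r["point"],1).tolist(),round(r["score"],2)) for r in landmark_of(c,l)])
E
```

```text
top board [([392.0, 261.0], 0.82), ([232.6, 205.4], 0.68)]
scene board []
top board_foot [([392.7, 271.7], 0.78), ([235.8, 203.3], 0.67)]
scene board_foot []
```

View pics/c6.png

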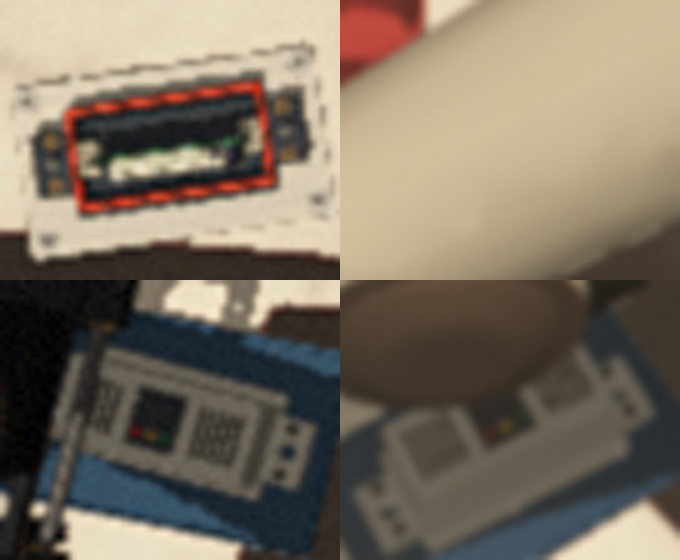

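The top view shows the board upright between both guides inside the gasket, around (232,206). The cover's tower lies between the open fingers. Now I'll grasp the cover.

Call:
step_arm:
  linear:
    - [0,0,40]
    - [0,0,40]
    - [0,0,40]
    - [0,0,25]
    - [0,0,0]
    - [0,0,12]
    - [0,0,0]
  delta_rot:
    - [0,0,0]
    - [0,0,0]
    - [0,0,0]
    - [0,0,0]
    - [0,0,0]
    - [0,0,0]
    - [0,0,0]
  grip: [87,87,87,87,87,87,87]

```text
time_s: 17.38
tcp_pos: [0.3951, 0.298, 0.021]
ee_rot: [[-0.191, -0.982, -0.0], [-0.982, 0.191, 0.0], [-0.0, 0.0, -1.0]]
wrist_force: [0.4, 0.9, 0.6]
gripper_width: 1.0
gripper_force: 0.0
```

Call:
step_arm:
  linear:
    - [0,0,0]
    - [0,0,0]
    - [0,0,0]
    - [0,0,0]
    - [0,0,0]
    - [0,0,0]
    - [0,0,0]
  delta_rot:
    - [0,0,0]
    - [0,0,0]
    - [0,0,0]
    - [0,0,0]
    - [0,0,0]
    - [0,0,0]
    - [0,0,0]
  grip: [70,60,52,46,40,38,38]

```text
time_s: 18.25
tcp_pos: [0.3953, 0.2982, 0.021]
ee_rot: [[-0.191, -0.982, 0.0], [-0.982, 0.191, 0.0], [-0.001, -0.0, -1.0]]
wrist_force: [0.1, -0.1, 0.4]
gripper_width: 0.501
gripper_force: 29.7
```

Call:
step_arm:
  linear:
    - [0,0,-10]
    - [0,0,-25]
    - [0,0,-40]
    - [0,0,-45]
    - [0,0,-30]
    - [0,0,0]
  delta_rot:
    - [0,0,0]
    - [0,0,0]
    - [0,0,0]
    - [0,0,0]
    - [0,0,0]
    - [0,0,0]
  grip: [38,38,38,38,38,38]

```text
time_s: 19.0
tcp_pos: [0.3956, 0.2989, 0.1733]
ee_rot: [[-0.191, -0.982, 0.003], [-0.982, 0.191, 0.005], [-0.005, -0.002, -1.0]]
wrist_force: [-0.2, 0.8, -1.9]
gripper_width: 0.504
gripper_force: 29.7
```

Call:
step_arm:
  linear:
    - [37,-21.9,0]
    - [37,-21.9,0]
    - [37,-21.9,0]
    - [37,-21.9,0]
    - [37,-21.9,0]
    - [37,-21.9,0]
    - [37,-21.9,0]
    - [0,0,0]
    - [0,0,0]
    - [0,0,0]
  delta_rot:
    - [0,0,0]
    - [0,0,0]
    - [0,0,0]
    - [0,0,0]
    - [0,0,0]
    - [0,0,0]
    - [0,0,0]
    - [0,0,-0.18]
    - [0,0,-0.181]
    - [0,0,0]
  grip: [38,38,38,38,38,38,38,38,38,38]

```text
time_s: 20.25
tcp_pos: [0.4948, 0.0141, 0.1692]
ee_rot: [[0.165, -0.986, -0.004], [-0.986, -0.165, -0.001], [-0.0, 0.004, -1.0]]
wrist_force: [0.4, -0.4, -2.0]
gripper_width: 0.506
gripper_force: 29.7
```

Call:
step_arm:
  linear:
    - [0,0,35]
    - [0,0,20]
    - [0,0,0]
    - [0,0,0]
  delta_rot:
    - [0,0,0]
    - [0,0,0]
    - [0,0,0]
    - [0,0,0]
  grip: [38,38,38,38]

```text
time_s: 20.75
tcp_pos: [0.4965, 0.0147, 0.1163]
ee_rot: [[0.167, -0.986, 0.001], [-0.986, -0.167, -0.0], [0.0, -0.001, -1.0]]
wrist_force: [-0.2, -0.4, -1.8]
gripper_width: 0.503
gripper_force: 29.7
```

```bash
python3 - <<'E'
from h import *
s=sense();R=np.array(s["ee_rot"]);c=np.array(s["tcp_pos"])
d=avg("top",4);e=avg("scene",4);np.save("pics/T4.npy",d);np.save("pics/S4.npy",e)
P=lambda a,b,f:c+R@np.array([a,b,f])
pts=[P(a,0,.006) for a in(-.07,-.06,.06,.07)]+[P(a,b,.006) for a in(-.052,.052) for b in(-.028,.028)]
H=np.array([.4965,.0148,0]);L=np.array([.168,-.986,0])
pts+=[H+L*a+[0,0,.052] for a in(-.06,.06)]
ps,pt=proj(e,pts),proj(d,pts);print(ps[:4].round(1).tolist(),pt[:4].round(1).tolist())
k=8;out=[]
for D,u,v,q in((d,236,205,pt),(e,268,225,ps)):
    im=cv2.resize(D["avg"][v-36:v+36,u-45:u+45],None,fx=k,fy=k,interpolation=cv2.INTER_CUBIC).clip(0,255)**.7*4.5
    im=np.ascontiguousarray(im[:, 200:600] if D is d else im[:,120:520])
    o=25 if D is d else 15
    for i,p in enumerate(q): cv2.circle(im,tuple(int(x) for x in ((p-[u-45+o,v-36])+.5)*k),3,(255,0,255) if i<8 else (0,255,255),1)
    out.append(im.clip(0,255))
cv2.imwrite("pics/c7.png",np.hstack(out).astype(np.uint8)[:,:,::-1])
E
```

```text
[[250.3, 239.2], [252.7, 236.7], [280.6, 207.5], [282.8, 205.2]] [[199.4, 208.6], [203.5, 208.0], [252.5, 200.9], [256.6, 200.3]]
```

View pics/c7.png

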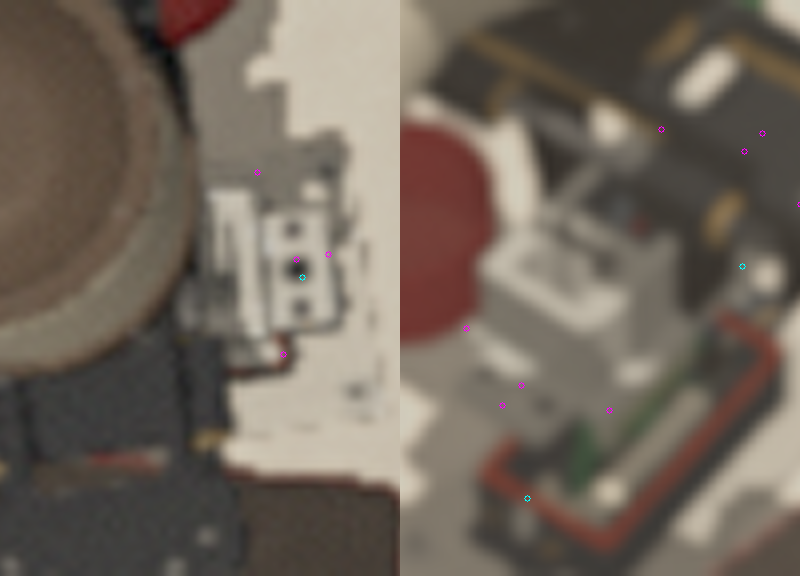

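The top view shows the -y ear hole at about (252.4,202.1). That matches the predicted position along the length. Across the width I'll trust the TCP where the board seated. Next I'll descend gently.

Call:
step_arm:
  linear:
    - [0,0,20]
    - [0,0,15]
    - [0,0,7]
    - [0,0,0]
    - [0,0,0]
  delta_rot:
    - [0,0,-0.0035]
    - [0,0,0]
    - [0,0,0]
    - [0,0,0]
    - [0,0,0]
  grip: [38,38,38,38,38]

```text
time_s: 21.78
tcp_pos: [0.4966, 0.0146, 0.0744]
ee_rot: [[0.172, -0.985, 0.001], [-0.985, -0.172, 0.0], [-0.0, -0.001, -1.0]]
wrist_force: [0.3, -0.1, -0.8]
gripper_width: 0.503
gripper_force: 29.7
```

Call:
step_arm:
  linear:
    - [0,0,3]
    - [0,0,3]
    - [0,0,2]
    - [0,0,0]
    - [0,0,0]
  delta_rot:
    - [0,0,0]
    - [0,0,0]
    - [0,0,0]
    - [0,0,0]
    - [0,0,0]
  grip: [38,38,38,38,38]

```text
time_s: 22.4
tcp_pos: [0.496, 0.0144, 0.0659]
ee_rot: [[0.171, -0.985, -0.0], [-0.985, -0.171, -0.0], [0.0, 0.0, -1.0]]
wrist_force: [-0.4, -0.3, -1.9]
gripper_width: 0.51
gripper_force: 29.7
```

Call:
step_arm:
  linear:
    - [0,0,1.5]
    - [0,0,1.5]
    - [0,0,0]
    - [0,0,0]
  delta_rot:
    - [0,0,0]
    - [0,0,0]
    - [0,0,0]
    - [0,0,0]
  grip: [38,38,38,38]

```text
time_s: 22.9
tcp_pos: [0.497, 0.0147, 0.0632]
ee_rot: [[0.172, -0.985, 0.002], [-0.985, -0.172, 0.0], [-0.0, -0.002, -1.0]]
wrist_force: [3.0, 0.2, -1.1]
gripper_width: 0.501
gripper_force: 29.6
```

Call:
step_arm:
  linear:
    - [0,0,1]
    - [0,0,1]
    - [0,0,0]
    - [0,0,0]
  delta_rot:
    - [0,0,0]
    - [0,0,0]
    - [0,0,0]
    - [0,0,0]
  grip: [38,38,38,38]

```text
time_s: 23.4
tcp_pos: [0.497, 0.0147, 0.0613]
ee_rot: [[0.172, -0.985, 0.002], [-0.985, -0.172, 0.0], [-0.0, -0.002, -1.0]]
wrist_force: [3.5, 0.9, 2.3]
gripper_width: 0.5
gripper_force: 29.6
```

Call:
step_arm:
  linear:
    - [0,-1,0]
    - [0,0,1]
    - [0,0,1]
    - [0,0,0]
    - [0,0,0]
  delta_rot:
    - [0,0,0]
    - [0,0,0]
    - [0,0,0]
    - [0,0,0]
    - [0,0,0]
  grip: [38,38,38,38,38]

```text
time_s: 24.02
tcp_pos: [0.4974, 0.0148, 0.0583]
ee_rot: [[0.172, -0.985, 0.001], [-0.985, -0.172, 0.0], [-0.0, -0.001, -1.0]]
wrist_force: [4.7, 0.6, -4.2]
gripper_width: 0.504
gripper_force: 29.8
```

Call:
step_arm:
  linear:
    - [0,-1,0]
    - [0,0,1.5]
    - [0,0,1.5]
    - [0,0,0]
    - [0,0,0]
  delta_rot:
    - [0,0,0]
    - [0,0,0]
    - [0,0,0]
    - [0,0,0]
    - [0,0,0]
  grip: [38,38,38,38,38]

```text
time_s: 24.65
tcp_pos: [0.4977, 0.0147, 0.0557]
ee_rot: [[0.171, -0.985, -0.001], [-0.985, -0.171, -0.0], [0.0, 0.001, -1.0]]
wrist_force: [2.6, 1.3, -1.0]
gripper_width: 0.503
gripper_force: 29.8
```

Call:
step_arm:
  linear:
    - [0,-0.7,1]
    - [0,0,1]
    - [0,0,1]
    - [0,0,1]
    - [0,0,1]
    - [0,0,0]
    - [0,0,0]
  delta_rot:
    - [0,0,0]
    - [0,0,0]
    - [0,0,0]
    - [0,0,0]
    - [0,0,0]
    - [0,0,0]
    - [0,0,0]
  grip: [38,38,38,38,38,38,38]

```text
time_s: 25.52
tcp_pos: [0.4979, 0.0144, 0.0514]
ee_rot: [[0.171, -0.985, -0.002], [-0.985, -0.171, -0.001], [0.0, 0.002, -1.0]]
wrist_force: [-1.9, -0.1, 7.6]
gripper_width: 0.502
gripper_force: 29.8
```

Call:
step_arm:
  linear:
    - [0,0,1]
    - [0,0,1]
    - [0,0,0.7]
    - [0,0,0]
    - [0,0,0]
  delta_rot:
    - [0,0,0]
    - [0,0,0]
    - [0,0,0]
    - [0,0,0]
    - [0,0,0]
  grip: [38,38,38,38,38]

```text
time_s: 26.15
tcp_pos: [0.498, 0.0143, 0.0499]
ee_rot: [[0.171, -0.985, -0.001], [-0.985, -0.171, -0.001], [0.001, 0.001, -1.0]]
wrist_force: [-3.9, -0.7, 16.7]
gripper_width: 0.505
gripper_force: 29.9
```

Call:
step_arm:
  linear:
    - [0,0.5,0.8]
    - [0,0,0]
    - [0,0,0]
    - [0,0,0]
  delta_rot:
    - [0,0,0]
    - [0,0,0]
    - [0,0,0]
    - [0,0,0]
  grip: [38,38,38,38]

```text
time_s: 26.65
tcp_pos: [0.4979, 0.0143, 0.0499]
ee_rot: [[0.171, -0.985, -0.0], [-0.985, -0.171, -0.001], [0.001, 0.0, -1.0]]
wrist_force: [-4.3, -0.8, 19.4]
gripper_width: 0.504
gripper_force: 29.9
```

```bash
python3 - <<'E'
from h import *
d=avg("top",4);e=avg("scene",4);T=np.load("pics/T.npy",allow_pickle=True).item()
k=7;f=lambda d,u,v,h,w:cv2.resize(d["avg"][v-h:v+h,u-w:u+w],None,fx=k,fy=k,interpolation=cv2.INTER_CUBIC).clip(0,255)**.7*4.5
m=np.hstack([f(d,246,208,36,26),f(e,266,238,36,30)])
cv2.imwrite("pics/c8.png",m.clip(0,255).astype(np.uint8)[:,:,::-1])
s=sense();print(s["time_s"],s["tcp_pos"],s["wrist_force"])
E
```

```text
27.05 [0.49797824 0.01426203 0.04987214] [-5.61895544 -0.6229618  20.70937421]
```

View pics/c8.png

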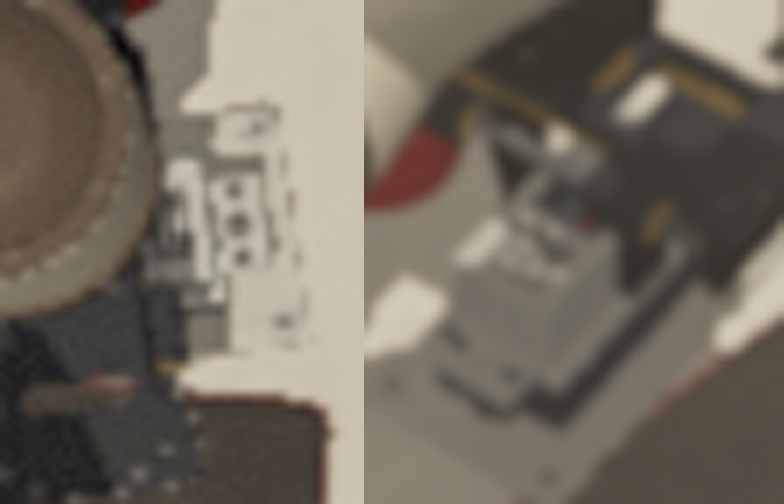

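Both views show the cover flush on the housing, with no orange gasket visible. The TCP has stopped at z = 49.9 mm under about 20 N.

```bash
python3 -c "
from station import *
print(finish_job())"
```

```text
the job is handed in; nothing more can be done
None
```

The job is handed in: the board is home in the guide slots and released, the arm is holding the cover shut on the dowels at about 20 N, and I left the pot, tape roll and reel alone. It took about 27 s; no verdict came back.

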